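# Set up the folding photo light beside the bead box

## Task

The little photo light is standing with one leg still folded up against its column: swing that leg out and press it down until it clicks fully home, then turn the light panel so that its white lit face points straight at the bangle cone on the wooden bead box. Do not tip or shove the stand, and leave everything else where it is.

Things in the scene. Friction and masses are not known exactly. Their poses are not given: they have to be found in the camera images.
- light_stand: photo-light stand, 2 kg, loose. Origin under the centre of its round iron foot (110 mm wide); z up its column (20 mm diameter, top at 256 mm). Three legs hinge round the hub: two are out (azimuths 60 and -60 degrees here, reaching 195 mm from the axis); the third, on the -x side, is folded up, 21 mm clear of the column. No room for a tool straight down on it: tilt 25 to 45 degrees, from outside
- leg (a joint): third leg (rad): 0 = folded upright; grows as it swings outwards and down; 1.571 level; 1.879 = end stop, home, sloping 18 degrees down, its foot 1.5 mm off the table. Friction holds it wherever left below 1.1. From 1.22 a spring detent resists (up to 0.5 N m, 4 N pressing near the tip); let go there it springs back to about 1.1; past 1.66 it snaps home and holds
- leg_hinge (a point): hinge of the third leg: 36 mm from the column axis towards the stand's -x, 60 mm above the table; its axis is level, along the stand's y, so the leg swings straight out towards the stand's -x
- leg_tip (a point): outer end of the third leg, on its centre line, 165 mm from the hinge. The leg is a flat aluminium bar 18 mm wide (along the stand's y) and 9 mm thick, with a rubber foot of 20 mm diameter and 22 mm width centred 155 mm from the hinge. It is best gripped at this foot: held much lower, its end swings up into the gripper's palm
- light_panel (a joint): turn of the light panel about the column axis (rad), positive anticlockwise seen from above; 0 = lit face towards the stand's +x; it turns from -3.7 to 3.7 and stays where it is left (friction 0.07 N m)
- panel_top (a point): middle of the light panel's top edge, on the column axis, 340 mm above the table. The panel is an upright black slab 120 mm wide (along this point's y), 72 mm high (underside at 268 mm) and 20 mm thick; this point's x axis points out of the white lit face; the back is ribbed. It can be pinched across its thickness from above
- bangle_cone: upright grey cloth-covered display cone with three metal bangles round it, 138 mm high, 72 mm across at the foot, standing on the wooden box. Origin under its centre, z up. The light is to point at it
- bead_box: closed wooden box with a brass hook on its front, 210 x 160 x 85 mm (x, y, z), 2.2 kg. Origin under its centre. To be left alone
- bead_tube_a: corked glass tube of beads, 48 mm diameter, 125 mm high, standing close to the light stand between one open leg and the folded one. Origin under its centre. To be left alone
- bead_tube_b: the same kind of tube standing on the wooden box. To be left alone
- thread_spool: wooden thread spool, 42 mm diameter, 50 mm high, standing beside the place where the third leg comes down. Origin under its centre. To be left alone
- bead_bowl: white ceramic bowl, 90 mm across, 35 mm high. Origin under its centre. To be left alone
- flat_pliers: flat-nosed pliers lying on the table, 125 mm long along x, 14 mm high. Origin under the rivet. To be left alone
- needle_case: dark wooden needle case lying on the wooden box, 85 mm long along x, 18 mm diameter. Origin under its middle. To be left alone

How it is judged (in metres and radians):
On the way:
1. the third leg has snapped fully home in its end detent (value of joint leg above 1.82 rad), for 0.2 s.
At the end, for the whole second after the job is handed in: The third leg is home in its end detent (within 0.06 rad of its stop); the line straight out of the middle of the panel's lit face passes within 40 mm of the bangle cone's centre line; the stand is upright, at rest and within 40 mm of where it stood (value of joint leg above 1.82 rad and x of bangle_cone in the frame of panel_top above 0.1 m and y of bangle_cone in the frame of panel_top between -0.04 and 0.04 m and angle between light_stand's own z axis and vertical below 0.04 rad and distance of light_stand from where it was at the start of the episode below 0.04 m and linear speed of light_stand below 0.02 m/s and angle between bangle_cone's own z axis and vertical below 0.05 rad); the robot touches nothing.
It fails at once if the stand tipped by more than 0.2 rad (angle between light_stand's own z axis and vertical above 0.2 rad).
It fails at once if a bystander (box, cone, tube, spool, bowl, pliers or needle case) was moved by more than 30 mm (distance of any of bead_box, bangle_cone, bead_tube_a, bead_tube_b, thread_spool, bead_bowl, flat_pliers, needle_case from where it was at the start of the episode above 0.03 m).
It also fails if it takes over 67 s, if anything falls off the work surface, if the arm or the gripper's body presses on something with over 40 N, if the wrist force passes 120 N, or if a joint passes its speed limit or range.

## Robot

A 6-joint arm with a two-finger parallel gripper is mounted at the origin on the work surface. World frame = base frame: x ahead of the robot, y to its left, z up, the work surface at z = 0. Lengths are in m, angles in degrees, forces in N, time in s.
With the tool pointing down it reaches from about 0.375 to 0.9 m from the base axis. Payload 3.1 kg.
Tool frame: the origin (TCP) lies on the centre line of the jaws, within the pads' length; the fingertips stand 19 mm ahead of it and the grasp point (between the pads) is the TCP (tips_ahead is the distance from the TCP to the fingertips, in m); z points along the fingers, y is the line along which they close (so a half turn about z gives the same grasp; the last joint's range is limited). The gripper opens to 87 mm and grips with 3 to 60 N. Pads are 19 mm wide; open, the fingers measure 117 mm over their backs; the gripper's body (75 mm by 190 mm) begins 51 mm behind the grasp point.
Start: joints at [54.23, 30.224, 82.088, -0, 67.689, -10.227], TCP at [0.269, 0.564, 0.242] pointing down, gripper open.
Joint ranges: [-176.69, 176.69], [-43.24, 126.21], [12.49, 139.97], [-82, 262], [0, 151.66], [-163.58, 163.58]. Speed limits (degrees/s): [159.86, 159.86, 180, 180, 180, 180].

## Interface

Orientations are given as a 3x3 rotation matrix whose columns are the frame's x, y, z axes.
In Python, from rig import read_state, capture, hand_in, trace, landmark_of, tips_ahead gives the robot as it stands.
- The arm moves only by the shell command python3 -m jog 'ROWS'. ROWS is JSON, a list of rows, each an object of numbers: "tx", "ty", "tz": the shift along the tool's x, y, z in cm; "roll": the turn about the tool's z in rad; "jaw": the opening, from 0 (shut) to 1 (fully open). A call has 1 to 8 rows; each row shifts and turns the commanded pose from where the row before left it, along the tool's axes as they then stand; what a row does not reach is not made up. A row lasts 1/10 s, in which the tool goes at most 50 mm and 8.59 degrees, less where a joint would pass 70% of its speed; a pose out of reach is approached as far as the arm can. A call with a gripper value outside its range is refused whole. The fingers move at their own pace and stop on an object; the grip force is fixed at half the most. Time passes only in rows, so rows that do not move let the fingers close. It gives the time, the measured TCP pose, the force, the opening and the grip force at its end, in the units of the state.
- read_state(): the state, without advancing time (a new reading comes with each control period).
- capture(name): name is "side" or "top" or "wrist"; returns a dict with "img" (420x560x3 uint8, red, green, blue), "vertical_fov" (degrees; the focal length in pixels is half the picture's height over the tangent of half this angle, whatever the lens; pixels are square), "cx", "cy" (the principal point, pixels), "cam_to_world" (4x4, takes a point from camera to world coordinates); the wrist camera has in their place "tool_from_camera" (4x4, takes a point from camera to tool coordinates, whose origin is the TCP and whose axes are the flange's). Camera axes: x right, y up, looking along -z (the intrinsics and any distortion apply to the point x, -y, -z); pixel columns grow to the right and rows downward; lengths in m; the calibration is good to about 2 mm. The wrist camera is an equidistant fisheye: a pixel r from the principal point sees the ray r / f radians off the axis. A picture is of the moment at which its call begins: read the wrist's pose just before it. There is no depth.
- hand_in(): hands the job in; it is judged then, once.
Trained networks look in the newest picture that a camera, given by its name, has taken for a name from the list of things; names that differ only in an ending like _2 or _b are one class to them, and where a whole thing is asked for, a point or a joint stands for the part that bears it (a point fixed in the world has none). Each returns a list of dicts, best first, with "p" (0 to 1); they miss things now and then, are a little off and sometimes report something else, mostly with a low value. They report only what shows in the picture. A call takes as long as a camera call.
- trace(camera, thing): "pixels" (420x560 bool, what is visible of it) and "bbox" ([left, top, width, height] in pixels, round what is visible of it).
- landmark_of(camera, thing): "point" ([row, column] in pixels: a listed point, or the origin of a listed thing).
The state is a dict: "time_s": time; "joint_positions": joint angles; "qvel": joint speeds; "tau": joint torques, N m; "position": TCP position; "tcp_rot": TCP orientation; "force": force on the tool from outside, world axes, zero at the start; "moment": the same for the moment, N m; "opening": opening from 0.0 (shut) to 1.0 (fully open); "grasp_force": force on a finger pad.
Only numpy, scipy, OpenCV 4.12 (cv2) and the standard library are available. Lean on these libraries where they do the work, as an engineer would, in place of code of your own. Each camera call takes 0.05 s, during which the arm holds its last target. There are 200 camera calls.

## Working session

There is one attempt and no reset: what is moved stays moved. The work goes in short steps, Python scripts to look and compute and a shell command to move; the robot and the scene stay as the last step left them, time stands still between calls to the robot, and variables do not carry over. Pictures are saved under pics/ and viewed, at most 11 in all, crops included, and the job is handed in when it is done.

```bash
mkdir -p pics; cat > h.py <<'E'
import numpy as np, cv2
from rig import *
def ray(c,row,col):
    H=c["img"].shape[0]; f=H/2/np.tan(np.radians(c["vertical_fov"])/2)
    d=np.array([(col-c["cx"])/f,-(row-c["cy"])/f,-1.]); T=np.array(c["cam_to_world"])
    return T[:3,3],T[:3,:3]@d/np.linalg.norm(d)
def atz(c,p,z):
    o,d=ray(c,*p); return o+d*(z-o[2])/d[2]
def tri(rs):
    A=sum(np.eye(3)-np.outer(d,d) for o,d in rs); b=sum((np.eye(3)-np.outer(d,d))@o for o,d in rs)
    return np.linalg.solve(A,b)
def save(c,n): cv2.imwrite("pics/"+n,c["img"][:,:,::-1])
E
python3 - <<'E'
from h import *
np.set_printoptions(precision=4,suppress=True)
C={n:capture(n) for n in("side","top")}
both=np.hstack([C[n]["img"] for n in C]); 
for n in C: save(C[n],n+"1.png"); print(n,C[n]["vertical_fov"],np.array(C[n]["cam_to_world"])[:3].tolist(),[k for k in C[n]])
for t,z in [("light_stand",0),("leg_hinge",.06),("leg_tip",.225),("panel_top",.34),("bangle_cone",.085),("bead_tube_a",0),("thread_spool",0),("bead_box",0),("bead_bowl",0),("flat_pliers",0)]:
    rs=[]
    for n in C:
        L=landmark_of(n,t)
        for l in L[:2]: print(t,n,round(l["p"],2),np.round(l["point"]),atz(C[n],l["point"],z))
        if L: rs.append(ray(C[n],*L[0]["point"]))
    if len(rs)==2: print("   tri",tri(rs))
E
```

```text
side 52.845014064678566 [[0.8300855414758512, 0.2669011394124858, -0.48961390463615273, 0.012281290623622348], [-0.5572765465936803, 0.4285712650802976, -0.7111747474173243, -0.798085636014913], [0.02002110010374951, 0.8631862212337442, 0.504488555888878, 0.7687757651065916]] ['img', 'vertical_fov', 'cx', 'cy', 'cam_to_world']
top 53.349774480325564 [[-0.0008648936312516002, 0.9946235030786679, -0.10355355659041961, 0.4305749241642908], [-0.9999936891401976, -0.0012170653799357112, -0.0033377285147758538, 0.00711835267489079], [-0.0034458146763873166, 0.10355001629830667, 0.99461827878128, 1.423437064490232]] ['img', 'vertical_fov', 'cx', 'cy', 'cam_to_world']
light_stand side 0.65 [245. 267.] [0.6185 0.1106 0.    ]
light_stand top 0.83 [199. 252.] [0.6323 0.1082 0.    ]
   tri [ 0.627   0.1116 -0.0031]
leg_hinge side 0.8 [238. 270.] [0.6011 0.0685 0.06  ]
leg_hinge top 0.6 [208. 262.] [0.5916 0.0722 0.06  ]
   tri [0.5958 0.0696 0.0608]
leg_tip side 0.72 [192. 272.] [0.5915 0.052  0.225 ]
leg_tip side 0.17 [145. 270.] [0.7808 0.3445 0.225 ]
leg_tip top 0.44 [200. 262.] [0.598  0.063
[... 595 characters left out ...]
9]
thread_spool side 0.53 [273. 221.] [0.4316 0.0654 0.    ]
thread_spool top 0.46 [256. 257.] [0.4352 0.0887 0.    ]
   tri [ 0.4385  0.0881 -0.0187]
bead_box side 0.73 [338. 358.] [ 0.5912 -0.3243  0.    ]
bead_box side 0.2 [296. 375.] [ 0.7326 -0.2415  0.    ]
bead_box top 0.6 [205. 376.] [ 0.6113 -0.319   0.    ]
   tri [ 0.608  -0.3183 -0.0143]
bead_bowl side 0.66 [225. 148.] [0.343  0.4253 0.    ]
bead_bowl side 0.35 [144. 271.] [1.1028 0.818  0.    ]
bead_bowl top 0.95 [283. 154.] [0.345  0.4363 0.    ]
   tri [ 0.3455  0.4383 -0.0078]
flat_pliers side 0.59 [367. 263.] [ 0.3568 -0.271   0.    ]
flat_pliers top 0.62 [277. 362.] [ 0.3652 -0.2658  0.    ]
   tri [ 0.3628 -0.2662 -0.0085]
```

```bash
python3 - <<'E'
import cv2
a=cv2.imread("pics/side1.png")[90:330,150:450];b=cv2.imread("pics/top1.png")[130:310,190:340]
cv2.imwrite("pics/s1c.png",cv2.resize(a,None,fx=2.5,fy=2.5,interpolation=2));cv2.imwrite("pics/t1c.png",cv2.resize(b,None,fx=3.3,fy=3.3,interpolation=2))
E
```

```text
(no output)
```

View pics/s1c.png

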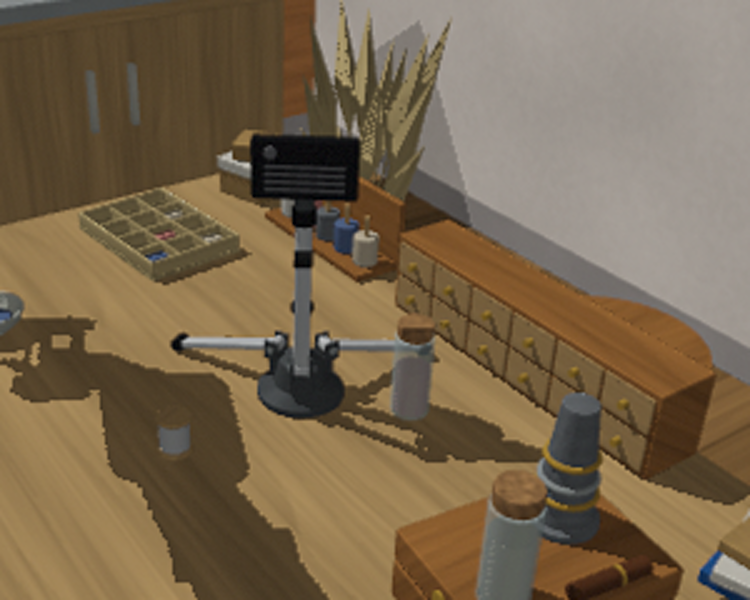

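View pics/t1c.png

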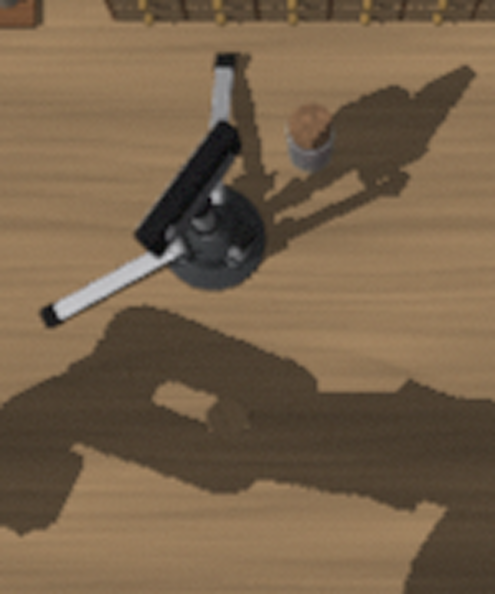

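```bash
python3 -m jog --help | head -30; cat > fit.py <<'E'
from h import *
from scipy.optimize import least_squares
np.set_printoptions(precision=4,suppress=True)
C={n:capture(n) for n in("side","top")}
def proj(c,P):
    T=np.array(c["cam_to_world"]);q=T[:3,:3].T@(P-T[:3,3]);f=210/np.tan(np.radians(c["vertical_fov"])/2)
    return np.array([c["cx"]+f*q[0]/-q[2],c["cy"]-f*q[1]/-q[2]])
R=36+155*np.cos(np.radians(18)); s3=np.sqrt(3)/2
obs=[("top",(R/2,-R*s3,12),(258.5,148.5)),("top",(R/2,R*s3,12),(205.8,225.5)),("side",(R/2,R*s3,12),(222,227.2))]
for t,p in[("leg_hinge",(-36,0,60)),("leg_tip",(-36,0,225)),("panel_top",(0,0,340))]:
    for n in C:
        L=landmark_of(n,t)
        if L: obs.append((n,p,L[0]["point"][::-1]))
pan=[("side",(-10,60,340),(251,136)),("side",(-10,-60,340),(359,139)),("side",(-10,60,268),(250,197)),("side",(-10,-60,268),(357,203))]
pan=[(n,p,(150+u/2.5,90+v/2.5)) for n,p,(u,v) in pan]
def res(v,ret=0):
    o=[]
    for L,a in((obs,v[2]),(pan,v[3])):
        for n,p,uv in L:
            p=np.array(p)/1000;c,s=np.cos(a),np.sin(a)
            P=np.array([v[0]+c*p[0]-s*p[1],v[1]+s*p[0]+c*p[1],p[2]])
            o.append(proj(C[n],P)-uv)
    return np.array(o) if ret else np.ravel(o)
r=least_squares(res,[.627,.105,.95,.95],loss="soft_l1")
print(r.x,np.degrees(r.x[2:]));print(res(r.x,1))
E
python3 fit.py
```

```text
[0.6211 0.0992 0.9813 0.8989] [56.2254 51.5058]
[[-0.4531  0.3885]
 [-0.2311 -0.2508]
 [ 0.1645 -0.1266]
 [-0.5561 -2.6298]
 [ 1.2849 -2.3643]
 [-0.4811 -3.8052]
 [-3.2895 -7.3352]
 [ 0.2937  1.0343]
 [ 2.7022  2.2605]
 [-0.6305  0.7176]
 [ 0.3426  1.6868]
 [-0.0231  0.4875]
 [-0.0124  0.3363]]invalid input: not JSON, or not a number
```

```bash
cat > st.py <<'E'
from h import *
np.set_printoptions(precision=4,suppress=True)
S=np.array([.621,.0995]);A=np.radians(56.2)
ex=np.array([np.cos(A),np.sin(A)]);ey=np.array([-ex[1],ex[0]])
def goal(px,py,z,yaw=None):
    "target in stand frame (m) -> tool shift cm; yaw = wanted world azimuth (deg) of tool y (mod 180)"
    s=read_state();R=np.array(s["tcp_rot"]);p=np.array(s["position"])
    t=np.r_[S+ex*px+ey*py,z];d=R.T@(t-p)*100
    a=np.degrees(np.arctan2(R[1,1],R[0,1]))
    print("tcp",p,"stand-frame",ex@(p[:2]-S),ey@(p[:2]-S),"tooly az",a,"j",np.round(s["joint_positions"],1),"t",s["time_s"],"F",s["force"],"op",s["opening"],s["grasp_force"])
    print("shift cm",d)
    if yaw is not None:
        w=-(yaw-a); print("roll deg options",[(w+90)%180-90],"rad",np.radians((w+90)%180-90))
E
python3 -c "
from st import *
goal(-.13,0,.42,146.2);print(np.array(read_state()['tcp_rot']))"
```

```text
tcp [0.2694 0.5639 0.2416] stand-frame 0.19035661579031826 0.5504897181250912 tooly az 64.45756709936332 j [ 54.2  30.2  82.1   0.   67.7 -10.2] t 1.5 F [0.1388 0.0193 0.8642] op 1.003172167764776 0.0
shift cm [-49.8771 -39.6095 -17.8448]
roll deg options [np.float64(-81.74243290063667)] rad -1.4266745927066489
[[-0.9023  0.4312  0.    ]
 [ 0.4312  0.9023  0.    ]
 [ 0.      0.     -1.    ]]
```

```bash
python3 -m jog '[{"tz":-4.5},{"tz":-4.5},{"tz":-4.5},{"tz":-4.4},{"tx":-3.2,"ty":-2.5},{"tx":-3.2,"ty":-2.5},{"tx":-3.2,"ty":-2.5},{"tx":-3.2,"ty":-2.5}]' && python3 -m jog '[{"tx":-3.2,"ty":-2.5},{"tx":-3.2,"ty":-2.5},{"tx":-3.2,"ty":-2.5},{"tx":-3.2,"ty":-2.5},{"tx":-3.2,"ty":-2.5},{"tx":-3.2,"ty":-2.5},{"tx":-3.2,"ty":-2.5},{"tx":-3.2,"ty":-2.5}]' && python3 -m jog '[{"roll":0.149},{"roll":0.149},{"roll":0.149},{"roll":0.149},{"roll":0.149},{"roll":0.149},{"roll":0.149},{"roll":0.149}]' && python3 -m jog '[{"roll":0.149},{"roll":0.149},{"roll":0.149},{"roll":0.076},{"roll":0}]'; python3 -c "
from st import *
goal(-.13,0,.3,146.2)
s=read_state();c=capture('wrist');save(c,'w1.png')
print({k:v for k,v in c.items() if k!='img'})
for t in['panel_top','leg_tip','leg_hinge','light_stand','bead_tube_a','thread_spool']: print(t,[(l['p'],l['point']) for l in landmark_of('wrist',t)[:2]])
"
```

```text
tcp [0.2694 0.5639 0.2416] stand-frame 0.19035661579031826 0.5504897181250912 tooly az 64.45756709936332 j [ 54.2  30.2  82.1   0.   67.7 -10.2] t 1.5 F [0.1388 0.0193 0.8642] op 1.003172167764776 0.0
shift cm [-49.8772 -39.6097  -5.8448]
roll deg options [np.float64(-81.74243290063667)] rad -1.4266745927066489
{'vertical_fov': 65.70646984690485, 'cx': 275.0255246223267, 'cy': 211.98429521736017, 'tool_from_camera': array([[-0.001 ,  0.9702,  0.2423,  0.0659],
       [ 1.    ,  0.0013, -0.0009,  0.0001],
       [-0.0012,  0.2423, -0.9702, -0.1438],
       [ 0.    ,  0.    ,  0.    ,  1.    ]])}
panel_top []
leg_tip []
leg_hinge []
light_stand []
bead_tube_a [(0.57, [282.6, 223.9])]
thread_spool []$[0]: bad value
```

View pics/w1.png

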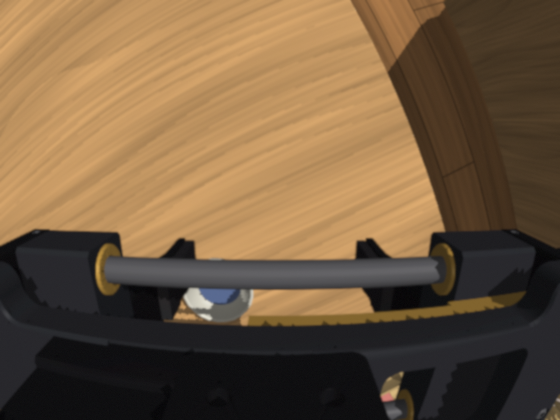

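The move was refused, so the picture shows only bare table, with the bowl near (220,300). I'll give every key in each row.

```bash
python3 -m jog '[{"tx":0,"ty":0,"tz":-4.5,"roll":0,"jaw":1},{"tx":0,"ty":0,"tz":-4.5,"roll":0,"jaw":1}]'
```

```text
time_s: 2.05
position: [0.2689, 0.5631, 0.3308]
tcp_rot: [[-0.902, 0.431, -0.003], [0.431, 0.902, -0.004], [0.001, -0.005, -1.0]]
force: [1.0, 1.2, 0.2]
opening: 0.997
grasp_force: 0.0
```

```bash
python3 -m jog '[{"tx":0,"ty":0,"tz":-4.5,"roll":0,"jaw":1},{"tx":0,"ty":0,"tz":-4.5,"roll":0,"jaw":1},{"tx":-3.2,"ty":-2.5,"tz":0,"roll":0,"jaw":1},{"tx":-3.2,"ty":-2.5,"tz":0,"roll":0,"jaw":1},{"tx":-3.2,"ty":-2.5,"tz":0,"roll":0,"jaw":1},{"tx":-3.2,"ty":-2.5,"tz":0,"roll":0,"jaw":1},{"tx":-3.2,"ty":-2.5,"tz":0,"roll":0,"jaw":1},{"tx":-3.2,"ty":-2.5,"tz":0,"roll":0,"jaw":1}]' && python3 -m jog '[{"tx":-3.2,"ty":-2.5,"tz":0,"roll":0,"jaw":1},{"tx":-3.2,"ty":-2.5,"tz":0,"roll":0,"jaw":1},{"tx":-3.2,"ty":-2.5,"tz":0,"roll":0,"jaw":1},{"tx":-3.2,"ty":-2.5,"tz":0,"roll":0,"jaw":1},{"tx":-3.2,"ty":-2.5,"tz":0,"roll":0,"jaw":1},{"tx":-3.2,"ty":-2.5,"tz":0,"roll":0,"jaw":1}]' && python3 -m jog '[{"tx":-3.2,"ty":-2.5,"tz":0,"roll":0,"jaw":1},{"tx":-3.2,"ty":-2.5,"tz":0,"roll":0,"jaw":1},{"tx":-3.2,"ty":-2.5,"tz":0,"roll":0,"jaw":1},{"tx":-2,"ty":-2,"tz":0,"roll":0,"jaw":1},{"tx":0,"ty":0,"tz":0,"roll":0.149,"jaw":1},{"tx":0,"ty":0,"tz":0,"roll":0.149,"jaw":1},{"tx":0,"ty":0,"tz":0,"roll":0.149,"jaw":1},{"tx":0,"ty":0,"tz":0,"roll":0.149,"jaw":1}]' && python3 -m jog '[{"tx":0,"ty":0,"tz":0,"roll":0.149,"jaw":1},{"tx":0,"ty":0,"tz":0,"roll":0.149,"jaw":1},{"tx":0,"ty":0,"tz":0,"roll":0.149,"jaw":1},{"tx":0,"ty":0,"tz":0,"roll":0.149,"jaw":1},{"tx":0,"ty":0,"tz":0,"roll":0.149,"jaw":1},{"tx":0,"ty":0,"tz":0,"roll":0.149,"jaw":1},{"tx":0,"ty":0,"tz":0,"roll":0.149,"jaw":1},{"tx":0,"ty":0,"tz":0,"roll":0.076,"jaw":1}]'; python3 -c "
from st import *
goal(-.13,0,.3,146.2)
s=read_state();c=capture('wrist');save(c,'w2.png')
for t in['panel_top','leg_tip','leg_hinge','light_stand','bead_tube_a','thread_spool']: print(t,[(l['p'],l['point']) for l in landmark_of('wrist',t)[:2]])
"
```

```text
time_s: 2.85
position: [0.3783, 0.3443, 0.4217]
tcp_rot: [[-0.902, 0.431, 0.0], [0.431, 0.902, 0.0], [-0.0, 0.0, -1.0]]
force: [0.6, 0.1, -0.0]
opening: 1.0
grasp_force: 0.0
time_s: 3.45
position: [0.4869, 0.1261, 0.4217]
tcp_rot: [[-0.902, 0.431, 0.0], [0.431, 0.902, 0.0], [-0.0, 0.0, -1.0]]
force: [0.8, 0.2, -0.3]
opening: 1.003
grasp_force: 0.0
time_s: 4.25
position: [0.5502, -0.0083, 0.4215]
tcp_rot: [[-0.499, 0.867, -0.0], [0.867, 0.499, 0.0], [0.0, -0.0, -1.0]]
force: [0.4, -0.1, 0.4]
opening: 0.999
grasp_force: 0.0
time_s: 5.05
position: [0.5501, -0.008, 0.4216]
tcp_rot: [[0.56, 0.829, -0.0], [0.829, -0.56, -0.0], [-0.0, -0.0, -1.0]]
force: [0.5, 0.0, 0.0]
opening: 1.0
grasp_force: 0.0
tcp [ 0.5501 -0.008   0.4216] stand-frame -0.1287843231056023 -0.0009377651563194228 tooly az -34.05360187799646 j [-12.5  15.1  77.8  -0.   87.1  21.6] t 5.05 F [0.537  0.0384 0.0397] op 0.9996759314494279 0.0
shift cm [-0.1216 -0.0927 12.1559]
roll deg options [np.float64(-0.2536018779964593)] rad -0.004426187760279175
panel_top [(0.75, [43.5, 270.9])]
leg_tip [(0.63, [113.1, 272.7])]
leg_hinge []
light_stand [(0.56, [92.2, 273.1])]
bead_tube_a [(0.16, [44.2, 271.8])]
thread_spool [(0.93, [164.3, 191.5])]
```

View pics/w2.png

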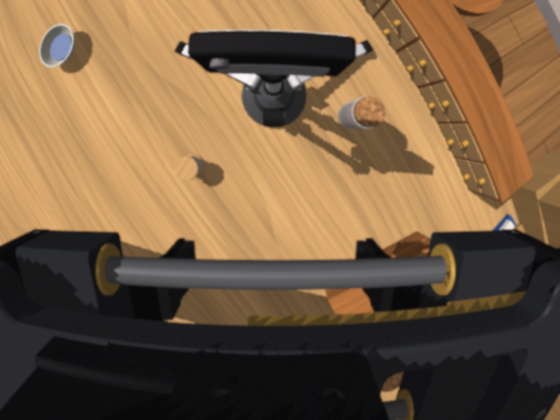

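```bash
cat >> h.py <<'E'
def wray(c,s,row,col):
    f=210/np.tan(np.radians(c["vertical_fov"])/2); u,v=col-c["cx"],row-c["cy"]; r=np.hypot(u,v); th=r/f
    d=np.array([np.sin(th)*u/r,-np.sin(th)*v/r,-np.cos(th)]); M=np.array(c["tool_from_camera"]);R=np.array(s["tcp_rot"])
    return R@M[:3,3]+np.array(s["position"]),R@M[:3,:3]@d
E
python3 -c "
from st import *
s=read_state();c=capture('wrist')
def W(n,row,col,z):
    o,d=wray(c,s,row,col);P=o+d*(z-o[2])/d[2];q=P[:2]-S;print(n,P,'stand',ex@q,ey@q)
W('panel',43.5,270.9,.34);W('pL',37,190,.34);W('pR',38,355,.34);W('tip',113,272.7,.225);W('footR',46,366,.012);W('footL',49,182,.012);W('spool',160,188,.05);W('tubetop',108,370,.125);W('foot disc front',127,274,.0)
cv2.imwrite('pics/w2c.png',cv2.resize(c['img'][20:140,170:390,::-1],None,fx=3.5,fy=3.5,interpolation=2))
"
```

```text
panel [0.6196 0.1011 0.34  ] stand 0.0005564422817789582 0.002092467310579207
pL [0.5764 0.1394 0.34  ] stand 0.0083726836006827 0.05926923037553694
pR [0.6724 0.0738 0.34  ] stand 0.007247625987958913 -0.05704062298995493
tip [0.5963 0.0654 0.225 ] stand -0.04209895825686591 0.0016008290149362725
footR [0.8065 0.0913 0.012 ] stand 0.09639857250643695 -0.1587247144062104
footL [0.5384 0.2645 0.012 ] stand 0.0911362380395816 0.16038743683030138
spool [0.4467 0.0912 0.05  ] stand -0.10384966563134224 0.14017750227679165
tubetop [0.7162 0.0056 0.125 ] stand -0.02506515728189959 -0.13128469438097015
foot disc front [0.591  0.0563 0.    ] stand -0.05259036769884454 0.0008433667650076457
```

View pics/w2c.png

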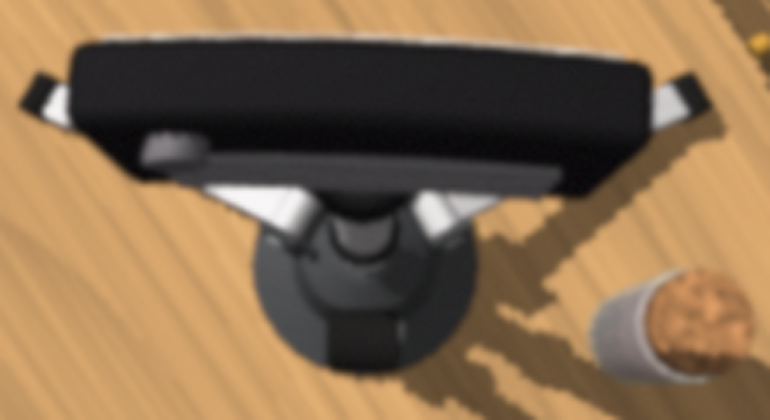

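```bash
python3 -m jog '[{"tx":1.4,"ty":-0.1,"tz":4,"roll":0,"jaw":1},{"tx":1.4,"ty":0,"tz":4,"roll":0,"jaw":1},{"tx":0,"ty":0,"tz":4,"roll":0,"jaw":1},{"tx":0,"ty":0,"tz":4,"roll":0,"jaw":1},{"tx":0,"ty":0,"tz":3.8,"roll":0,"jaw":1},{"tx":1.5,"ty":0,"tz":0,"roll":0,"jaw":0.6},{"tx":1.5,"ty":0,"tz":0,"roll":0,"jaw":0.6},{"tx":1,"ty":0,"tz":0,"roll":0,"jaw":0.6}]'; python3 -c "
from st import *
goal(-.05,0,.222,146.2)
c=capture('side');save(c,'s2.png')
cv2.imwrite('pics/s2c.png',cv2.resize(c['img'][90:270,200:360,::-1],None,fx=3.3,fy=3.3,interpolation=2))
"
```

```text
time_s: 6.25
position: [0.5903, 0.0504, 0.2261]
tcp_rot: [[0.555, 0.831, 0.006], [0.832, -0.556, -0.0], [0.003, 0.005, -1.0]]
force: [0.1, -0.5, 0.8]
opening: 0.809
grasp_force: 0.0
tcp [0.5903 0.0504 0.2261] stand-frame -0.05787323933576544 -0.0017878831415472085 tooly az -33.74603545061154 j [-5.9 28.6 88.1  0.  63.  27.8] t 6.25 F [ 0.0532 -0.4651  0.8063] op 0.8092675483060712 0.0
shift cm [ 0.7862 -0.18    0.4094]
roll deg options [np.float64(0.05396454938846773)] rad 0.0009418590661838544
```

View pics/s2c.png

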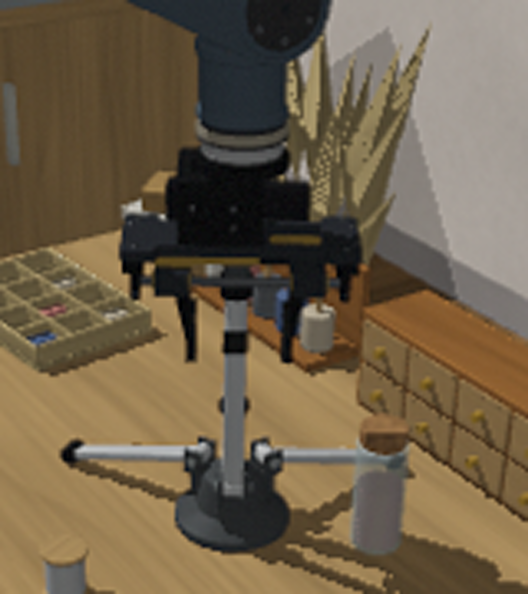

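```bash
python3 -m jog '[{"tx":0.3,"ty":-0.1,"tz":0.3,"roll":0,"jaw":0.6},{"tx":0.3,"ty":0,"tz":0,"roll":0,"jaw":0.6},{"tx":0,"ty":0,"tz":0,"roll":0,"jaw":0.6}]';python3 -c "
from st import *
goal(-.05,0,.222,146.2)";  python3 -m jog '[{"tx":0.1,"ty":0,"tz":0,"roll":0,"jaw":0.6},{"tx":0.1,"ty":0,"tz":0,"roll":0,"jaw":0.6},{"tx":0,"ty":0,"tz":0,"roll":0,"jaw":0.6}]'; python3 -c "
from st import *
goal(-.05,0,.222,146.2)"
```

```text
time_s: 6.6
position: [0.59, 0.0548, 0.2212]
tcp_rot: [[0.556, 0.831, 0.001], [0.831, -0.556, -0.0], [0.0, 0.001, -1.0]]
force: [0.4, -0.2, 0.1]
opening: 0.613
grasp_force: 0.0
tcp [0.59   0.0548 0.2212] stand-frame -0.054453820202108524 0.0009105232129151403 tooly az -33.78541867119201 j [-5.5 29.1 88.2 -0.  62.7 28.3] t 6.6 F [ 0.3877 -0.2044  0.1498] op 0.6129201307944928 0.0
shift cm [ 0.4454  0.0912 -0.0822]
roll deg options [np.float64(0.014581328807992122)] rad 0.0002544921970153626
time_s: 6.9
position: [0.5909, 0.056, 0.2206]
tcp_rot: [[0.557, 0.831, 0.0], [0.831, -0.557, -0.0], [0.0, 0.0, -1.0]]
force: [0.5, -0.3, 0.1]
opening: 0.604
grasp_force: 0.0
tcp [0.5909 0.056  0.2206] stand-frame -0.05287214816050667 0.0007915853131993562 tooly az -33.824545879651055 j [-5.4 29.2 88.  -0.  62.8 28.5] t 6.9 F [ 0.4572 -0.3123  0.1385] op 0.6037602720687587 0.0
shift cm [ 0.2873  0.079  -0.1382]
roll deg options [np.float64(-0.02454587965104338)] rad -0.00042840641770898377
```

```bash
python3 -m jog '[{"tx":0.2,"ty":0,"tz":0,"roll":0,"jaw":0.6},{"tx":0.1,"ty":0,"tz":0,"roll":0,"jaw":0.6},{"tx":0,"ty":0,"tz":0,"roll":0,"jaw":0.6}]' | grep -E "pos|force"; python3 -m jog '[{"tx":0.1,"ty":0,"tz":0,"roll":0,"jaw":0.6},{"tx":0,"ty":0,"tz":0,"roll":0,"jaw":0.6}]'| grep -E "pos|force";  python3 -c "
from st import *
goal(-.05,0,.222,146.2)"
```

```text
position: [0.5926, 0.0588, 0.2205]
force: [0.3, -0.2, -0.5]
grasp_force: 0.0
position: [0.5931, 0.0595, 0.2205]
force: [0.2, -0.7, 0.4]
grasp_force: 0.2
tcp [0.5931 0.0595 0.2205] stand-frame -0.04879513061787664 0.0009222971931646395 tooly az -33.806755415189485 j [-5.  29.4 87.6 -0.  63.  28.8] t 7.4 F [ 0.2175 -0.7198  0.4227] op 0.600634423072337 0.15112401407122888
shift cm [-0.1205  0.0922 -0.1512]
roll deg options [np.float64(-0.006755415189473979)] rad -0.00011790423739555752
```

```bash
python3 -m jog '[{"tx":0.1,"ty":0,"tz":0,"roll":0,"jaw":0.6},{"tx":0.1,"ty":0,"tz":0,"roll":0,"jaw":0.6},{"tx":0,"ty":0,"tz":0,"roll":0,"jaw":0.6}]' | grep -E "pos|force"; python3 -m jog '[{"tx":0,"ty":0,"tz":0,"roll":0,"jaw":0.4},{"tx":0,"ty":0,"tz":0,"roll":0,"jaw":0.3},{"tx":0,"ty":0,"tz":0,"roll":0,"jaw":0.1},{"tx":0,"ty":0,"tz":0,"roll":0,"jaw":0.1},{"tx":0,"ty":0,"tz":0,"roll":0,"jaw":0.1},{"tx":0,"ty":0,"tz":0,"roll":0,"jaw":0.1}]'
```

```text
position: [0.5944, 0.061, 0.2205]
force: [0.6, -1.9, -0.0]
grasp_force: 0.6
time_s: 8.3
position: [0.5942, 0.0612, 0.2206]
tcp_rot: [[0.556, 0.831, -0.0], [0.831, -0.556, 0.0], [-0.0, -0.0, -1.0]]
force: [-0.4, -2.1, 1.1]
opening: 0.249
grasp_force: 30.2
```

```bash
python3 -m jog '[{"tx":-0.5,"ty":0,"tz":0,"roll":0,"jaw":0.1},{"tx":-0.43,"ty":0,"tz":0.03,"roll":0,"jaw":0.1},{"tx":-0.93,"ty":0,"tz":0.08,"roll":0,"jaw":0.1}]' && python3 -m jog '[{"tx":-0.92,"ty":0,"tz":0.14,"roll":0,"jaw":0.1},{"tx":-0.91,"ty":0,"tz":0.19,"roll":0,"jaw":0.1},{"tx":-0.90,"ty":0,"tz":0.25,"roll":0,"jaw":0.1},{"tx":0,"ty":0,"tz":0,"roll":0,"jaw":0.1}]'; python3 -c "
from st import *
goal(-.05,0,.222,146.2)
c=capture('side');save(c,'s3.png');c2=capture('wrist');save(c2,'w3.png')
cv2.imwrite('pics/s3c.png',np.hstack([cv2.resize(c['img'][100:270,190:350,::-1],(400,425),interpolation=2),c2['img'][:,80:470,::-1][:425].copy() if 0 else cv2.resize(c2['img'][:,:,::-1],(400,425))]))
"
```

```text
time_s: 8.6
position: [0.584, 0.0463, 0.2187]
tcp_rot: [[0.556, 0.831, 0.001], [0.831, -0.556, 0.002], [0.002, -0.0, -1.0]]
force: [2.7, 2.1, -10.3]
opening: 0.248
grasp_force: 30.0
time_s: 9.0
position: [0.5671, 0.0225, 0.2124]
tcp_rot: [[0.558, 0.83, -0.003], [0.83, -0.558, 0.001], [-0.001, -0.003, -1.0]]
force: [2.4, 3.3, -11.3]
opening: 0.248
grasp_force: 30.0
tcp [0.5671 0.0225 0.2124] stand-frame -0.09397962969969118 0.0019359082824369628 tooly az -33.907355163346686 j [-9.  27.9 92.1  0.1 60.2 24.9] t 9.0 F [  2.4394   3.2841 -11.3421] op 0.24804372112252704 29.997825709870085
shift cm [ 4.3977  0.1823 -0.9585]
roll deg options [np.float64(-0.10735516334668205)] rad -0.0018737010694159365
```

View pics/s3c.png

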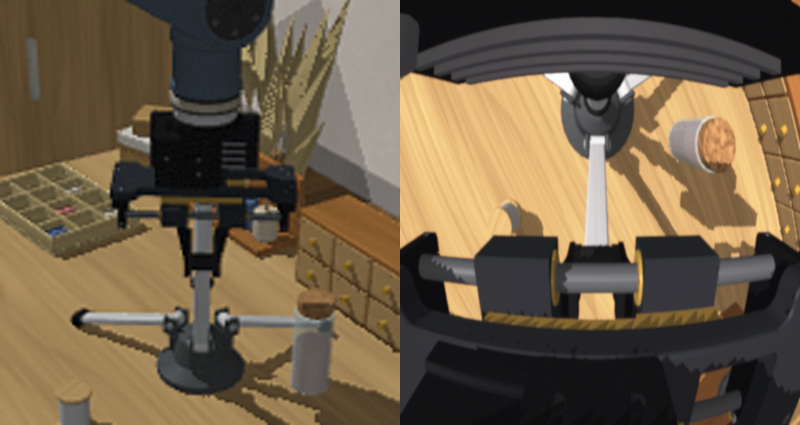

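```bash
python3 -m jog '[{"tx":0,"ty":0,"tz":0,"roll":0,"jaw":0.6},{"tx":0,"ty":0,"tz":0,"roll":0,"jaw":0.6},{"tx":0,"ty":0,"tz":-0.7,"roll":0,"jaw":0.6},{"tx":0.6,"ty":0,"tz":0,"roll":0,"jaw":0.6},{"tx":0.6,"ty":0.1,"tz":0,"roll":0,"jaw":0.6},{"tx":0,"ty":0,"tz":0,"roll":0,"jaw":0.6}]';python3 -c "
from st import *
goal(-.0818,0,.22)
s=read_state();c=capture('wrist');save(c,'w4.png')
for t in['leg_tip','leg_hinge']:
  for l in landmark_of('wrist',t)[:1]:print(t,l)
for n in ['side','top']:
  c=capture(n)
  for l in landmark_of(n,'leg_tip')[:2]: print(n,l)
  if n=='side':
    for l in landmark_of(n,'leg_tip')[:1]:
      o,d=ray(c,*l['point']); # intersect with leg plane y_stand=0
      q=(S-o[:2])@ey/(d[:2]@ey);P=o+d*q;print('in plane',ex@(P[:2]-S),P[2])
"
```

```text
time_s: 9.7
position: [0.5771, 0.0331, 0.2211]
tcp_rot: [[0.556, 0.831, 0.002], [0.831, -0.556, -0.0], [0.001, 0.001, -1.0]]
force: [-0.3, 0.2, 0.4]
opening: 0.592
grasp_force: 0.0
tcp [0.5771 0.0331 0.2211] stand-frame -0.0796525206021777 -0.00046323436810812024 tooly az -33.74871273432052 j [-7.8 28.  90.3 -0.  61.7 26. ] t 9.7 F [-0.3355  0.2304  0.3575] op 0.5918625259004108 0.0
shift cm [-0.2148 -0.0467  0.1136]
leg_tip {'point': [290.4, 269.8], 'p': 0.8}
leg_hinge {'point': [159.1, 274.2], 'p': 0.81}
side {'point': [204.5, 269.2], 'p': 0.47}
in plane 3.1597872113667043 -1.6425223807846314
```

```bash
python3 -m jog '[{"tx":0,"ty":0,"tz":0,"roll":0,"jaw":0.3},{"tx":0,"ty":0,"tz":0,"roll":0,"jaw":0.1},{"tx":0,"ty":0,"tz":0,"roll":0,"jaw":0.1},{"tx":0,"ty":0,"tz":0,"roll":0,"jaw":0.1}]' && python3 -m jog '[{"tx":-0.88,"ty":0,"tz":0.3,"roll":0,"jaw":0.1},{"tx":-0.86,"ty":0,"tz":0.35,"roll":0,"jaw":0.1},{"tx":-0.84,"ty":0,"tz":0.4,"roll":0,"jaw":0.1},{"tx":0,"ty":0,"tz":0,"roll":0,"jaw":0.1}]'
```

```text
time_s: 10.5
position: [0.5762, 0.0324, 0.2207]
tcp_rot: [[0.556, 0.831, -0.0], [0.831, -0.556, -0.0], [-0.0, 0.0, -1.0]]
force: [0.3, 0.2, -0.6]
opening: 0.319
grasp_force: 0.0
time_s: 10.9
position: [0.5609, 0.0101, 0.2092]
tcp_rot: [[0.558, 0.83, -0.001], [0.83, -0.558, 0.0], [-0.0, -0.001, -1.0]]
force: [0.3, 1.9, -2.9]
opening: 0.245
grasp_force: 30.0
```

```bash
python3 -m jog '[{"tx":-0.81,"ty":0,"tz":0.45,"roll":0,"jaw":0.1},{"tx":-0.78,"ty":0,"tz":0.5,"roll":0,"jaw":0.1},{"tx":-0.75,"ty":0,"tz":0.55,"roll":0,"jaw":0.1},{"tx":-0.72,"ty":0,"tz":0.59,"roll":0,"jaw":0.1},{"tx":0,"ty":0,"tz":0,"roll":0,"jaw":0.1}]' | grep -E "pos|force|open"; python3 -c "
from st import *
goal(-.0818,0,.22)
s=read_state();c=capture('wrist');save(c,'w5.png')
P={t:landmark_of('wrist',t)[:1] for t in['leg_tip','leg_hinge']};print(P)
c2=capture('side');save(c2,'s5.png')
cv2.imwrite('pics/s5c.png',np.hstack([cv2.resize(c2['img'][120:290,190:350,::-1],(400,425),interpolation=2),cv2.resize(c['img'][:,:,::-1],(400,425))]))
for t in P:
  if P[t]:
    o,d=wray(c,s,*P[t][0]['point']);o2=np.array([ex@(o[:2]-S),o[2]]);d2=np.array([ex@d[:2],d[2]])
    k=np.linspace(.05,.6,2000);Q=o2+k[:,None]*d2;r=np.hypot(Q[:,0]+.036,Q[:,1]-.06)
    i=np.argmin(abs(r-(.165 if t=='leg_tip' else 0)));print(t,Q[i],r[i],np.arctan2(-.036-Q[i,0],Q[i,1]-.06))
"
```

```text
position: [0.5442, -0.0153, 0.1883]
force: [1.3, 2.0, -2.7]
opening: 0.25
grasp_force: 30.0
tcp [ 0.5442 -0.0153  0.1883] stand-frame -0.1381026850132187 -4.47266752513914e-05 tooly az -33.87126443437976 j [-13.4  28.2  96.8  -0.   55.1  20.5] t 11.4 F [ 1.3085  1.9612 -2.7148] op 0.25040112017759525 30.00262588262558
shift cm [ 5.6282 -0.0143 -3.1719]
{'leg_tip': [], 'leg_hinge': [{'point': [91.8, 275.7], 'p': 0.96}]}
leg_hinge [-0.0378  0.0597] 0.0018267232986428675 1.7340887496916941
```

View pics/s5c.png

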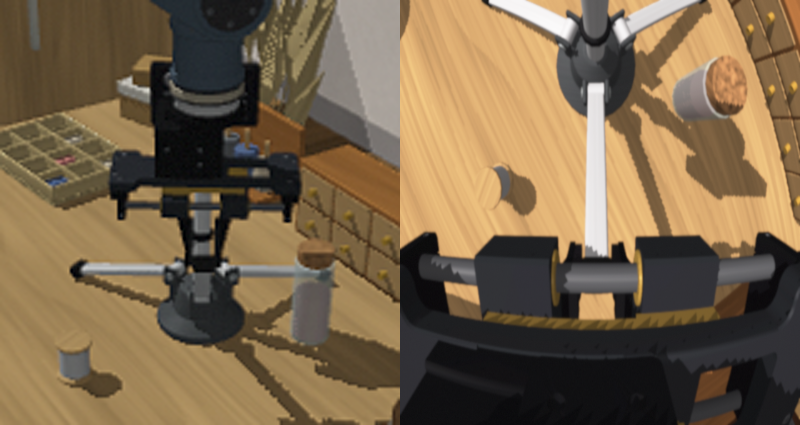

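```bash
python3 -m jog '[{"tx":-0.9,"ty":0,"tz":0.85,"roll":0,"jaw":0.1},{"tx":-0.83,"ty":0,"tz":0.92,"roll":0,"jaw":0.1},{"tx":-0.75,"ty":0,"tz":0.99,"roll":0,"jaw":0.1},{"tx":-0.67,"ty":0,"tz":1.04,"roll":0,"jaw":0.1},{"tx":0,"ty":0,"tz":0,"roll":0,"jaw":0.1}]' | grep -E "pos|force|open"; python3 -m jog '[{"tx":-0.58,"ty":0,"tz":1.09,"roll":0,"jaw":0.1},{"tx":-0.5,"ty":0,"tz":1.14,"roll":0,"jaw":0.1},{"tx":-0.4,"ty":0,"tz":1.17,"roll":0,"jaw":0.1},{"tx":0,"ty":0,"tz":0,"roll":0,"jaw":0.1}]' | grep -E "pos|force|open"; python3 -c "
from st import *
goal(-.1845,0,.118)"
```

```text
position: [0.5263, -0.0417, 0.1497]
force: [0.9, 0.2, -0.8]
opening: 0.25
grasp_force: 30.0
position: [0.5183, -0.0535, 0.1161]
force: [0.1, -0.6, 2.0]
opening: 0.244
grasp_force: 30.0
tcp [ 0.5183 -0.0535  0.1161] stand-frame -0.1842760859720742 0.00019114750740088782 tooly az -33.81577124841712 j [-18.2  33.3 103.2  -0.1  43.5  15.7] t 12.5 F [ 0.1033 -0.6419  1.9675] op 0.24446298570743424 29.996890425682068
shift cm [-0.0226  0.0188 -0.1918]
```

Going well; on through the detent.

```bash
python3 -m jog '[{"tx":-0.31,"ty":0,"tz":1.2,"roll":0,"jaw":0.1},{"tx":-0.21,"ty":0,"tz":1.22,"roll":0,"jaw":0.1},{"tx":-0.11,"ty":0,"tz":1.23,"roll":0,"jaw":0.1},{"tx":-0.01,"ty":0,"tz":1.24,"roll":0,"jaw":0.1},{"tx":0,"ty":0,"tz":0,"roll":0,"jaw":0.1}]' | grep -E "pos|force|open"; python3 -m jog '[{"tx":0.09,"ty":0,"tz":1.24,"roll":0,"jaw":0.1},{"tx":0.18,"ty":0,"tz":1.22,"roll":0,"jaw":0.1},{"tx":0.28,"ty":0,"tz":1.2,"roll":0,"jaw":0.1},{"tx":0,"ty":0,"tz":0,"roll":0,"jaw":0.1}]' | grep -E "pos|force|open"; python3 -c "
from st import *
goal(-.1845,0,.118)"
```

```text
position: [0.515, -0.0583, 0.0669]
force: [-0.5, -2.0, 0.2]
opening: 0.25
grasp_force: 30.0
position: [0.5185, -0.0531, 0.0302]
force: [-0.9, -0.0, -1.4]
opening: 0.248
grasp_force: 30.0
tcp [ 0.5185 -0.0531  0.0302] stand-frame -0.18385695600755197 0.0003052078206645381 tooly az -33.7911838800306 j [-18.2  42.4 105.3   0.   32.5  15.6] t 13.4 F [-0.9148 -0.0282 -1.4058] op 0.24776935496134778 29.998285174369812
shift cm [-0.0662  0.0175 -8.7769]
```

```bash
python3 -m jog '[{"tx":0.15,"ty":0,"tz":0.4,"roll":0,"jaw":0.1},{"tx":0,"ty":0,"tz":0.2,"roll":0,"jaw":0.1},{"tx":0,"ty":0,"tz":0,"roll":0,"jaw":0.1}]' | grep -E "pos|force|open"; python3 -m jog '[{"tx":0,"ty":0,"tz":0,"roll":0,"jaw":0.5},{"tx":0,"ty":0,"tz":0,"roll":0,"jaw":0.5},{"tx":0,"ty":0,"tz":0,"roll":0,"jaw":0.5},{"tx":0,"ty":0,"tz":-3,"roll":0,"jaw":0.5},{"tx":0,"ty":0,"tz":-4,"roll":0,"jaw":0.5},{"tx":0,"ty":0,"tz":-4,"roll":0,"jaw":0.5}]' | grep -E "pos|force|open"; python3 -c "
from st import *
s=read_state();c=capture('wrist');save(c,'w6.png')
P={t:landmark_of('wrist',t)[:1] for t in['leg_tip','leg_hinge','light_stand','panel_top']};print(P)
for t,r0 in(('leg_tip',.165),('leg_hinge',0)):
  if P[t]:
    o,d=wray(c,s,*P[t][0]['point']);o2=np.array([ex@(o[:2]-S),o[2]]);d2=np.array([ex@d[:2],d[2]])
    k=np.linspace(.05,.6,2000);Q=o2+k[:,None]*d2;r=np.hypot(Q[:,0]+.036,Q[:,1]-.06)
    i=np.argmin(abs(r-r0));print(t,Q[i],r[i],np.pi/2-np.arctan2(Q[i,1]-.06,-.036-Q[i,0]))
c2=capture('side');save(c2,'s6.png')
cv2.imwrite('pics/s6c.png',np.hstack([cv2.resize(c2['img'][120:290,190:350,::-1],(400,425),interpolation=2),cv2.resize(c['img'][:,:,::-1],(400,425))]))
"
```

```text
position: [0.5188, -0.0529, 0.0266]
force: [-4.4, -3.6, 10.1]
opening: 0.25
grasp_force: 30.0
position: [0.5188, -0.052, 0.1362]
force: [1.0, -0.9, -0.3]
opening: 0.496
grasp_force: 0.0
{'leg_tip': [{'point': [222.4, 277.3], 'p': 0.89}], 'leg_hinge': [{'point': [20.1, 275.3], 'p': 0.58}], 'light_stand': [{'point': [1.3, 274.8], 'p': 0.77}], 'panel_top': []}
leg_tip [-0.1438  0.1849] 0.1650068202265244 0.712189554796125
leg_hinge [-0.0373  0.0595] 0.0014238217025821015 1.9267540452653906
```

View pics/s6c.png

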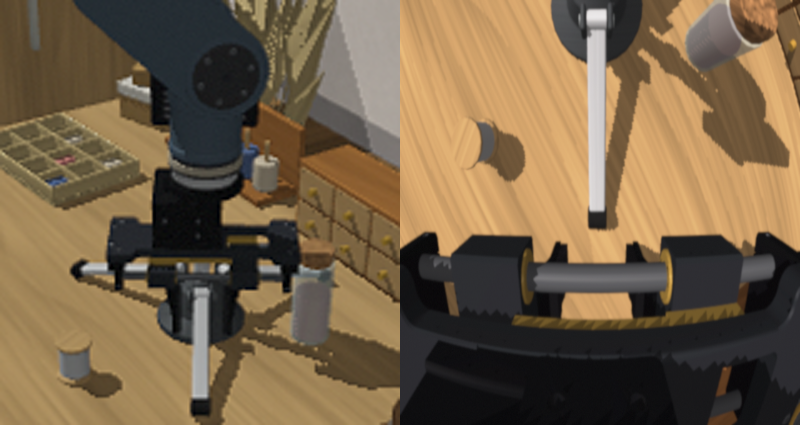

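```bash
python3 -m jog '[{"tx":-1,"ty":0,"tz":-4.5,"roll":0,"jaw":0.7},{"tx":-1,"ty":0,"tz":-4.5,"roll":0,"jaw":0.7},{"tx":0,"ty":0,"tz":-4.5,"roll":0,"jaw":0.7},{"tx":0,"ty":0,"tz":-4.5,"roll":0,"jaw":0.7},{"tx":0,"ty":0,"tz":-4.5,"roll":0,"jaw":0.7},{"tx":0,"ty":0,"tz":-4.5,"roll":0,"jaw":0.7},{"tx":0,"ty":0,"tz":-4.3,"roll":0,"jaw":0.7}]' | grep -E "pos|force"; python3 -m jog '[{"tx":4,"ty":0,"tz":0,"roll":0,"jaw":0.7},{"tx":4,"ty":0,"tz":0,"roll":0,"jaw":0.7},{"tx":4,"ty":0,"tz":0,"roll":0,"jaw":0.7}]' | grep -E "pos|force"; python3 -c "
from st import *
s=read_state();goal(0,0,.45,52)
c=capture('wrist');save(c,'w7.png')
for t,z in(('panel_top',.34),('light_stand',0),('leg_hinge',.06),('leg_tip',.009)):
  for l in landmark_of('wrist',t)[:1]:
    o,d=wray(c,s,*l['point']);P=o+d*(z-o[2])/d[2];q=P[:2]-S;print(t,l['p'],l['point'],P,ex@q,ey@q)
for t in trace('wrist','light_panel')[:1]:
  m=t['pixels'].astype(np.uint8);print(t['p'],t['bbox'],cv2.minAreaRect(cv2.findNonZero(m)))
cv2.imwrite('pics/w7c.png',cv2.resize(c['img'][:250,:,::-1],(780,348)))
"
```

```text
position: [0.5079, -0.0689, 0.4487]
force: [0.3, 0.3, -0.8]
grasp_force: 0.0
position: [0.5756, 0.0316, 0.4469]
force: [0.2, -0.7, 0.3]
grasp_force: 0.0
tcp [0.5756 0.0316 0.4469] stand-frame -0.08172097040161891 -4.8136478611925104e-05 tooly az -33.869430884332274 j [-8.  17.  71.4 -0.  91.8 25.9] t 15.6 F [ 0.2406 -0.7453  0.259 ] op 0.6983538237097143 0.0
shift cm [ 8.1716 -0.0156 -0.3266]
roll deg options [np.float64(-85.86943088433227)] rad -1.4987042957453043
panel_top 0.76 [115.2, 274.6] [0.619  0.0978 0.34  ] -0.002458743970325015 0.0007048336944290626
light_stand 0.93 [120.4, 272.4] [0.6196 0.108  0.    ] 0.0062848793205462095 0.005876084281532783
leg_hinge 0.84 [145.6, 274.8] [0.5991 0.0695 0.06  ] -0.037109173414674214 0.001486705645699856
leg_tip 0.75 [232.1, 276.9] [ 0.5116 -0.0674  0.009 ] -0.19959781520271785 -0.0019135015878669198
0.78 [197.1, 101.1, 154.4, 34.7] ((273.9439392089844, 116.31854248046875), (34.61411666870117, 152.3154296875), 88.09085083007812)
```

View pics/w7c.png

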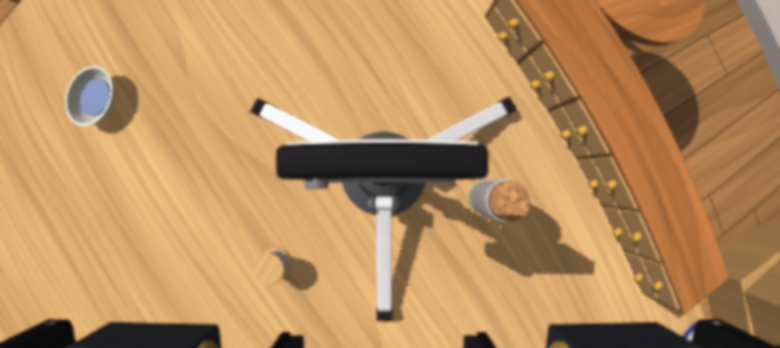

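```bash
python3 -m jog '[{"tx":4.1,"ty":0,"tz":0,"roll":0,"jaw":0.7},{"tx":4.1,"ty":0,"tz":0,"roll":0,"jaw":0.7},{"tx":0,"ty":0,"tz":0,"roll":-0.149,"jaw":0.7},{"tx":0,"ty":0,"tz":0,"roll":-0.149,"jaw":0.7},{"tx":0,"ty":0,"tz":0,"roll":-0.149,"jaw":0.7},{"tx":0,"ty":0,"tz":0,"roll":-0.149,"jaw":0.7},{"tx":0,"ty":0,"tz":0,"roll":-0.149,"jaw":0.7},{"tx":0,"ty":0,"tz":0,"roll":-0.149,"jaw":0.7}]' | grep -E "pos|force"; python3 -m jog '[{"tx":0,"ty":0,"tz":0,"roll":-0.149,"jaw":0.7},{"tx":0,"ty":0,"tz":0,"roll":-0.149,"jaw":0.7},{"tx":0,"ty":0,"tz":0,"roll":-0.149,"jaw":0.7},{"tx":0,"ty":0,"tz":0,"roll":-0.149,"jaw":0.7},{"tx":0,"ty":0,"tz":0,"roll":-0.052,"jaw":0.7},{"tx":0,"ty":0,"tz":0,"roll":0,"jaw":0.7}]' | grep -E "pos|force"; python3 -c "
from st import *
goal(0,0.0005,.333,54.5)"
```

```text
position: [0.6202, 0.0972, 0.4485]
force: [-0.2, -0.5, 0.3]
grasp_force: 0.0
position: [0.6202, 0.0974, 0.4485]
force: [-0.0, 0.7, 0.3]
grasp_force: 0.0
tcp [0.6202 0.0974 0.4485] stand-frame -0.002205853808220948 -0.0005627957645211715 tooly az 54.4179363726859 j [ -1.3  21.9  63.9  -0.   94.3 -55.7] t 17.3 F [-0.0366  0.7148  0.295 ] op 0.7001962147856217 0.0
shift cm [ 0.1071  0.2252 11.5533]
roll deg options [np.float64(-0.08206362731409911)] rad -0.0014322804927605804
```

```bash
python3 -m jog '[{"tx":0.1,"ty":0.15,"tz":3.5,"roll":0,"jaw":0.7},{"tx":0,"ty":0,"tz":3.5,"roll":0,"jaw":0.7},{"tx":0,"ty":0,"tz":2.5,"roll":0,"jaw":0.7},{"tx":0,"ty":0,"tz":1.9,"roll":0,"jaw":0.7},{"tx":0,"ty":0,"tz":0,"roll":0,"jaw":0.35},{"tx":0,"ty":0,"tz":0,"roll":0,"jaw":0.3},{"tx":0,"ty":0,"tz":0,"roll":0,"jaw":0.3}]' ; python3 -m jog '[{"tx":0,"ty":0,"tz":0,"roll":0,"jaw":0.26},{"tx":0,"ty":0,"tz":0,"roll":0,"jaw":0.24},{"tx":0,"ty":0,"tz":0,"roll":0,"jaw":0.2},{"tx":0,"ty":0,"tz":0,"roll":0,"jaw":0.1},{"tx":0,"ty":0,"tz":0,"roll":0,"jaw":0.1}]'
```

```text
time_s: 18.0
position: [0.6216, 0.1002, 0.3364]
tcp_rot: [[-0.814, 0.581, 0.003], [0.581, 0.814, -0.0], [-0.003, 0.002, -1.0]]
force: [0.1, -0.6, -0.1]
opening: 0.505
grasp_force: 0.0
time_s: 18.5
position: [0.6205, 0.0999, 0.3355]
tcp_rot: [[-0.814, 0.58, 0.0], [0.58, 0.814, -0.002], [-0.001, -0.001, -1.0]]
force: [-2.3, -3.1, 4.1]
opening: 0.226
grasp_force: 29.8
```

```bash
python3 -m jog '[{"tx":0,"ty":-0.1,"tz":0,"roll":0,"jaw":0.1},{"tx":0,"ty":0,"tz":0,"roll":0.07,"jaw":0.1},{"tx":0,"ty":0,"tz":0,"roll":0.1,"jaw":0.1},{"tx":0,"ty":0,"tz":0,"roll":0.1,"jaw":0.1},{"tx":0,"ty":0,"tz":0,"roll":0.1,"jaw":0.1},{"tx":0,"ty":0,"tz":0,"roll":0.1,"jaw":0.1},{"tx":0,"ty":0,"tz":0,"roll":0.1,"jaw":0.1}]'; python3 -c "
from st import *
goal(0,0,.333,-85.5);print(read_state()['moment'])"
```

```text
time_s: 19.2
position: [0.6202, 0.0995, 0.3355]
tcp_rot: [[-0.369, 0.929, 0.001], [0.929, 0.369, -0.001], [-0.001, 0.0, -1.0]]
force: [-2.3, -2.9, 6.0]
opening: 0.23
grasp_force: 29.8
tcp [0.6202 0.0995 0.3355] stand-frame -0.000494614744705263 0.0006841014628403359 tooly az 21.664419712811792 j [ -1.   25.5  74.9  -0.   79.6 -22.7] t 19.2 F [-2.3215 -2.9454  5.9813] op 0.2295605525821255 29.78445366024971
shift cm [-0.0281  0.0794  0.2487]
roll deg options [np.float64(-72.83558028718821)] rad -1.2712206886121113
[-0.583   0.5012  0.0443]
```

```bash
python3 -m jog '[{"tx":0,"ty":0,"tz":0,"roll":0.12,"jaw":0.1},{"tx":0,"ty":0,"tz":0,"roll":0.12,"jaw":0.1},{"tx":0,"ty":0,"tz":0,"roll":0.12,"jaw":0.1},{"tx":0,"ty":0,"tz":0,"roll":0.12,"jaw":0.1},{"tx":0,"ty":0,"tz":0,"roll":0.12,"jaw":0.1},{"tx":0,"ty":0,"tz":0,"roll":0.12,"jaw":0.1},{"tx":0,"ty":0,"tz":0,"roll":0.12,"jaw":0.1},{"tx":0,"ty":0,"tz":0,"roll":0.12,"jaw":0.1}]' | grep -E "pos|force"; python3 -m jog '[{"tx":0,"ty":0,"tz":0,"roll":0.12,"jaw":0.1},{"tx":0,"ty":0,"tz":0,"roll":0.12,"jaw":0.1},{"tx":0,"ty":0,"tz":0,"roll":0.12,"jaw":0.1},{"tx":0,"ty":0,"tz":0,"roll":0.12,"jaw":0.1},{"tx":0,"ty":0,"tz":0,"roll":0.12,"jaw":0.1},{"tx":0,"ty":0,"tz":0,"roll":0.12,"jaw":0.1},{"tx":0,"ty":0,"tz":0,"roll":0.12,"jaw":0.1},{"tx":0,"ty":0,"tz":0,"roll":0.07,"jaw":0.1}]'| grep -E "pos|force"; python3 -m jog '[{"tx":0,"ty":0,"tz":0,"roll":0,"jaw":0.1},{"tx":0,"ty":0,"tz":0,"roll":0,"jaw":0.1}]'; python3 -c "
from st import *
goal(0,0,.333,-85.5);print(read_state()['moment'])"
```

```text
position: [0.6201, 0.0995, 0.3355]
force: [-2.0, -2.9, 4.8]
grasp_force: 29.8
position: [0.6197, 0.0994, 0.3355]
force: [-2.4, -2.3, 4.8]
grasp_force: 29.8
time_s: 21.0
position: [0.6197, 0.0993, 0.3354]
tcp_rot: [[0.997, 0.082, -0.001], [0.082, -0.997, -0.001], [-0.001, 0.001, -1.0]]
force: [-2.9, -3.0, 5.1]
opening: 0.231
grasp_force: 29.8
tcp [0.6197 0.0993 0.3354] stand-frame -0.0008739411532111917 0.0009925135606337397 tooly az -85.2693244533836 j [-1.  25.5 74.9 -0.1 79.6 84.2] t 21.0 F [-2.8977 -2.9802  5.0557] op 0.23084524557813577 29.770892076194286
shift cm [ 0.1322 -0.0068  0.2442]
roll deg options [np.float64(0.23067554661639633)] rad 0.004026047792293781
[-0.8017  0.8672 -0.1034]
```

```bash
python3 -m jog '[{"tx":0,"ty":0,"tz":0,"roll":0,"jaw":0.4},{"tx":0,"ty":0,"tz":0,"roll":0,"jaw":0.6},{"tx":0,"ty":0,"tz":0,"roll":0,"jaw":0.6},{"tx":0,"ty":0,"tz":-3,"roll":0,"jaw":0.6},{"tx":0,"ty":0,"tz":-4,"roll":0,"jaw":0.6},{"tx":0,"ty":0,"tz":-4,"roll":0,"jaw":0.6}]' | grep -E "pos|force"; python3 -m jog '[{"tx":-4,"ty":0,"tz":0,"roll":0,"jaw":0.6},{"tx":-4,"ty":0,"tz":0,"roll":0,"jaw":0.6},{"tx":-4,"ty":0,"tz":0,"roll":0,"jaw":0.6},{"tx":0,"ty":0,"tz":0,"roll":0,"jaw":0.6}]' | grep -E "pos|force"; python3 -c "
from st import *
s=read_state();w=capture('wrist')
t=capture('top');sd=capture('side')
for n,th,z in(('wrist','panel_top',.34),('top','panel_top',.34),('top','bangle_cone',.085),('side','bangle_cone',.085),('wrist','bangle_cone',.085),('wrist','leg_tip',.009)):
  for l in landmark_of(n,th)[:1]:
    if n=='wrist':
      o,d=wray(w,s,*l['point']);P=o+d*(z-o[2])/d[2]
    else: P=atz({'top':t,'side':sd}[n],l['point'],z)
    print(n,th,l['p'],l['point'],P)
for T in trace('wrist','light_panel')[:1]:
  m=T['pixels'].astype(np.uint8);v,u=np.nonzero(m);print(T['bbox'],cv2.minAreaRect(cv2.findNonZero(m)))
  for a,b in zip(v[::40],u[::40]):pass
  P=[]
  for a,b in zip(v,u):
    o,d=wray(w,s,a,b);P.append((o+d*(.34-o[2])/d[2])[:2])
  P=np.array(P);ce=P.mean(0);U,Sg,V=np.linalg.svd(P-ce);print('panel long axis az',np.degrees(np.arctan2(V[0,1],V[0,0])),ce)
cv2.imwrite('pics/f.png',np.hstack([cv2.resize(sd['img'][90:340,170:450,::-1],(450,402),interpolation=2),cv2.resize(w['img'][:300,100:400,::-1],(340,402))]))
"
```

```text
position: [0.6201, 0.1004, 0.4449]
force: [1.1, 0.0, -0.1]
grasp_force: 0.0
position: [0.4954, 0.0907, 0.4445]
force: [0.5, 0.0, 0.4]
grasp_force: 0.0
wrist panel_top 0.93 [57.5, 277.1] [0.6186 0.1    0.34  ]
top panel_top 0.5 [184.0, 247.6] [0.6231 0.0956 0.34  ]
top bangle_cone 0.97 [185.9, 376.9] [ 0.6615 -0.3027  0.085 ]
side bangle_cone 0.79 [301.4, 377.0] [ 0.6448 -0.3188  0.085 ]
wrist bangle_cone 0.82 [114.2, 498.6] [ 0.6501 -0.301   0.085 ]
wrist leg_tip 0.85 [166.8, 360.7] [ 0.5135 -0.0634  0.009 ]
[255.9, 0.0, 39.6, 134.0] ((276.5355224609375, 66.99043273925781), (134.37142944335938, 35.315799713134766), 88.97696685791016)
panel long axis az -173.64790381875653 [0.6133 0.0985]
```

View pics/f.png

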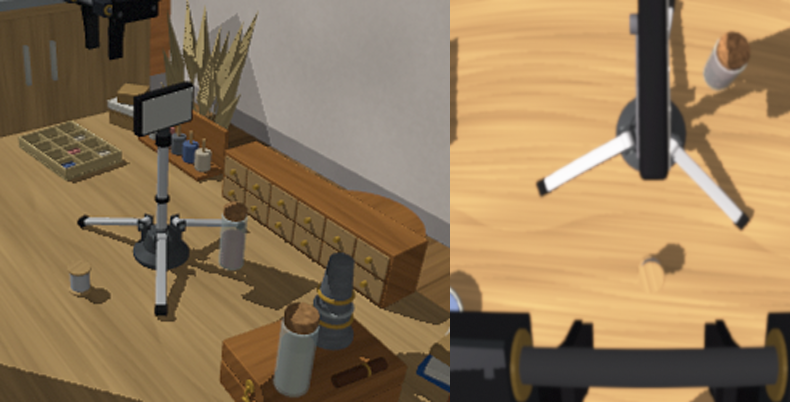

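```bash
python3 -c "
from rig import *
print(hand_in())"
```

```text
the job is handed in; nothing more can be done
None
```

The job is handed in: I swung the third leg out and pressed it onto its end stop, and the lit face points within about 2° of the bangle cone. The stand stayed put and upright in the last pictures and nothing else looked moved, but hand-in gave no verdict.

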